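# Let the lemon into the scrap caddy and ease its lid shut by the lever

### The arm

A 7-joint arm with a two-finger parallel gripper is mounted at the origin on a cart in front of the work surface, level with it; the furniture and walls round the work are solid. World frame = base frame: x ahead of the robot, y to its left, z up, the work surface at z = 0. Lengths are in m, angles in rad, forces in N, time in s.
With the tool pointing down it reaches from about 0.4 to 0.85 m from the base axis. Payload 10.4 kg.
Tool frame: the origin (TCP) lies midway between the tips of the shut fingers; the grasp point (between the pads) lies 19 mm behind it; z points along the fingers, y is the line along which they close (so a half turn about z gives the same grasp; the last joint's range is limited). The gripper opens to 87 mm and grips with 3 to 60 N. Pads are 19 mm wide; open, the fingers measure 117 mm over their backs; the gripper's body (75 mm by 190 mm) begins 51 mm behind the grasp point.
Start: joints at [-1.295, 0.332, -0.065, 1.46, 0.022, 1.35, -0.088], TCP at [0.184, 0.597, 0.223] pointing down, gripper open.
Joint ranges: [-2.6, 2.6], [-0.5, 2.12], [-1.47, 1.34], [0.16, 2.42], [-1.27, 4.41], [0.06, 2.06], [-2.6, 2.6]. Speed limits (rad/s): [2.22, 2.22, 2.79, 2.79, 3.14, 3.14, 3.14].

### API

Orientations are given as a unit quaternion [x, y, z, w].
In Python, from bench import r gives the robot as it stands.
- The arm moves only by the tool arm_command, never from a script. Its arguments are lists of equal length, an entry for each row: "xyz": the shift along the world's x, y, z in m, a list of three; "rot": the turn, a rotation vector about the world's x, y, z in rad, a list of three. In form: {"xyz": [[tx, ty, tz], ...], "rot": [[ax, ay, az], ...]}. A call has 1 to 20 rows; each row is the pose to reach, as a shift and turn from the pose commanded when the call began; what a row does not reach only later rows make up. A row lasts 1/12 s, in which the tool goes at most 41.7 mm and 7.16 degrees, less where a joint would pass 70% of its speed; a pose out of reach is approached as far as the arm can. A call with a gripper value outside its range is refused whole. "grip" is the opening, from 0 (shut) to 1 (fully open), set as the call begins (left out, the last holds). The fingers move at their own pace and stop on an object; "squeeze" is the grip in N (left out, the last holds). Time passes only in rows, so rows that repeat a pose let the fingers close. It gives the time, the measured TCP pose, the force, the opening and the grip force at its end, in the units of the state.
- r.read_state(): the state, without advancing time (a new reading comes with each control period).
- r.camera(name): name is "scene" or "top" or "wrist"; returns the picture (384x512x3 uint8, red, green, blue); there is no depth.
- r.camera_model(name): a dict with "fx", "fy", "cx", "cy" (pixels), "T" (4x4, takes a point from camera to world coordinates). Camera axes: x right, y up, looking along -z (the intrinsics and any distortion apply to the point x, -y, -z); pixel columns grow to the right and rows downward; lengths in m; the calibration is good to about 2 mm. A picture is of the moment at which its call begins: read the wrist's pose just before it. camera_model takes no time and is no camera call; for the wrist camera it gives the pose at the moment of the call.
- r.close_job(): hands the job in; it is judged then, once.
Trained networks look in the newest picture that a camera, given by its name, has taken for a name from the list of things; names that differ only in an ending like _2 or _b are one class to them, and where a whole thing is asked for, a point or a joint stands for the part that bears it (a point fixed in the world has none). Each returns a list of dicts, best first, with "conf" (0 to 1); they miss things now and then, are a little off and sometimes report something else, mostly with a low value. They report only what shows in the picture. A call takes as long as a camera call. They do not tell look-alikes from the thing itself.
- r.look_for(label, camera): "at" ([x, y, z] in m, in the coordinates of the camera as it stood for that picture, good to about 4 mm: the middle of the surface that is visible of it).
- r.spot_point(label, camera): "at" ([x, y, z] in m, in the coordinates of the camera as it stood for that picture, good to about 4 mm: a listed point, or the origin of a listed thing).
The state is a dict: "time": time; "joint_positions": joint angles; "joint_vel": joint speeds; "joint_torque": joint torques, N m; "ee_pos": TCP position; "eef_rot": TCP orientation; "ft_force": force on the tool from outside, world axes, zero at the start; "torque": the same for the moment, N m; "width": finger opening in m; "grip_force": force on a finger pad.
Only numpy, scipy, OpenCV 4.12 (cv2) and the standard library are available. Lean on these libraries where they do the work, as an engineer would, in place of code of your own. Each camera call takes 0.05 s, during which the arm holds its last target. There are 200 camera calls.

### The job

Let the spent lemon that waits on the feed chute drop into the steel scrap caddy: with the fingertips press the lever pad at the caddy's side right down, so that the linked lid swings up, and keep it down until the lemon lies inside. Then let the lever come up slowly under the fingertips so that the lid is eased shut and does not slam, and move clear. Work by the lever alone: do not touch the lid or the lemon, pick nothing up, and leave the other things on the worktop where they stand.

Things in the scene. Friction and masses are not known exactly. Their poses are not given: they have to be found in the camera images.
- caddy: Brushed-steel scrap caddy, fixed to the worktop: open-topped box 220 (x) x 170 (y) x 160 mm high with a feed chute and a lid on top. Origin: centre of its underside, z up; its front faces its own -x, its right-hand side (with the lever) is its own -y. A thin dark carrying bar stands 15 mm out from the front, 105 mm up: it is not the lever.
- chute_lip (a point): Middle of the inner, lower end of the steel feed chute (caddy x = -34, z = 126 mm). The chute, 116 mm wide between cheeks, slopes 43 degrees down to here from the caddy's front (x = -120, z = 206 mm) and opens into the box. The cheeks' top is 232 mm above the worktop.
- lid_hood: The lid: a steel hood 156 x 176 x 44 mm with a black vent on top (207 mm high shut, about 315 mm open), hinged at the rear; shut, its front face stops the lemon. It weighs about 0.4 kg (varies), moves only with the lever through a push rod, and slams if the lever is let go. Origin: middle of its front edge, shut at caddy x = -45, z = 165 mm, 150 mm ahead of the hinge. Not to be touched.
- caddy_lever (a joint): Lever angle, rad: 0 at rest (up, lid shut), 0.42 right down on its stop. Lid and lever move together: 2 rad of lid for 1 rad of lever, lid 0.85 rad up at the end. A lid turning faster than 1.5 rad/s (lever 0.74 rad/s, pad 110 mm/s) as it comes down over its last 0.25 rad slams. The lid's weight and a light return spring push the lever up: about 3 to 8 N at the pad.
- lever_pad (a point): Centre of the top of the lever's black ribbed pad (36 x 50 x 10 mm), in front of the caddy's right front corner; moves with the lever. At rest at caddy x = -182, y = -131, z = 118 mm; right down z is about 55 mm (63 mm lower, on an arc within 7 mm of a vertical line). The pad's top is level at rest and tilts 0.42 rad down to the front when pressed. Below it is only worktop.
- lever_pivot (a point): Point on the lever's turning axis (parallel to the caddy's y), level along that axis with the middle of the pad, at caddy x = -35, y = -131, z = 75 mm; the pad's top centre is 153 mm from it.
- lemon: Yellow lemon, 71 x 53 x 51 mm, about 0.1 kg, loose, lying across the chute against the lid's front face; origin on its skin, 25 mm from its middle (underside at the start). It rolls in by itself once the lid's front edge is about 60 mm up, and then lies on the caddy's floor, 10 mm above the worktop.
- ramekin: white porcelain ramekin, 78 mm across, 42 mm high, loose, in front of the caddy; bystander
- mug: small cream mug with a handle, 64x88x54 mm, loose, beside the caddy behind the lever's pad; bystander
- teaspoon: steel teaspoon, 137 mm long, loose, lying on the worktop; bystander
- mill_1: dark turned-wood pepper mill, 58 mm across, 170 mm high, loose, on the right; bystander
There are look-alikes about, which are no part of the job. What is meant by the lemon is not turquoise, and is the larger of those in its own colour.

How it is judged:
On the way:
1. the lever is pressed right down, the lid is up, and the lemon lies inside the caddy (value of joint caddy_lever above 0.36 rad and angle between lid_hood's own z axis and vertical above 0.7 rad and z of lemon in the frame of caddy between -0.02 and 0.09 m and x of lemon in the frame of caddy between -0.11 and 0.11 m and y of lemon in the frame of caddy between -0.085 and 0.085 m), for 0.3 s.
At the end, for the whole second after the job is handed in: The lid is shut (within 0.04 rad), the lever is up again (within 0.03 rad), and the lemon lies at rest inside the caddy. On the way the lever was held at 0.36 rad or more with the lemon inside for 0.3 s (angle between lid_hood's own z axis and vertical below 0.04 rad and value of joint caddy_lever below 0.03 rad and z of lemon in the frame of caddy between -0.02 and 0.09 m and x of lemon in the frame of caddy between -0.11 and 0.11 m and y of lemon in the frame of caddy between -0.085 and 0.085 m and linear speed of lemon below 0.05 m/s); the robot touches nothing.
It fails at once if the lid slams: within its last 0.25 rad it comes down faster than 1.5 rad/s (angle between lid_hood's own z axis and vertical below 0.25 rad and velocity of joint caddy_lever below -0.1 rad/s and angular speed of lid_hood above 1.5 rad/s).
It fails at once if the robot touches the lid (contact force between any of the fingers, the arm and lid_hood above 0.5 N).
It fails at once if the robot touches the lemon (contact force between any of the fingers, the arm and lemon above 0.5 N).
It fails at once if a bystander is moved by more than 25 mm (distance of any of ramekin, mug, teaspoon, mill_1 from where it was at the start of the episode above 0.025 m).
It also fails if it takes over 40 s, if anything falls off the work surface, if the arm or the gripper's body presses on something with over 40 N, if the wrist force passes 120 N, or if a joint passes its speed limit or range.

## Working session

There is one attempt and no reset: what is moved stays moved. The work goes in short steps, Python scripts to look and compute and a tool call to move; the robot and the scene stay as the last step left them, time stands still between calls to the robot, and variables do not carry over. Pictures are saved under pics/ and viewed, at most 10 in all, crops included, and the job is handed in when it is done.

Besides the shell and the picture viewer there is one more tool, called after ">>>" by a JSON object that holds its "api" and its "payload". arm_command: Moves the arm, as the interface text tells. Its arguments: {"type":"object","properties":{"xyz":{"type":"array"},"rot":{"type":"array"},"grip":{"type":"number"},"squeeze":{"type":"number"}},"required":["xyz","rot"]}

```bash
mkdir -p pics; cat > h.py <<'E'
import numpy as np, cv2
from bench import r
def W(cam,p):
    T=np.array(r.camera_model(cam)["T"]); return T[:3,:3]@np.array(p)+T[:3,3]
def pix(cam,p):
    m=r.camera_model(cam);T=np.array(m["T"]);c=T[:3,:3].T@(np.array(p)-T[:3,3])
    return (m["cx"]+m["fx"]*c[0]/-c[2], m["cy"]+m["fy"]*-c[1]/-c[2])
E
python3 - <<'E'
from h import *
np.set_printoptions(precision=4,suppress=True)
ims=[]
for c in ("scene","top"):
    im=r.camera(c); cv2.imwrite(f"pics/{c}0.png",im[:,:,::-1])
    m=r.camera_model(c); print(c,{k:v for k,v in m.items() if k!='T'},np.array(m['T'])[:3,3])
    for l in ("caddy","chute_lip","lid_hood","lever_pad","lever_pivot","lemon","ramekin","mug","teaspoon","mill_1"):
        for d in r.spot_point(l,c)[:3]:
            w=W(c,d["at"]); print(c,l,round(d["conf"],2),w,np.round(pix(c,w)))
s=r.read_state(); print(s["time"],s["ee_pos"],s["eef_rot"],s["width"],s["ft_force"])
E
```

```text
scene {'fx': 383.0985708363239, 'fy': 383.0985708363239, 'cx': 254.40431046409734, 'cy': 190.7760857482191} [ 0.2197 -0.1568  1.0323]
scene caddy 0.63 [ 0.6513  0.234  -0.0004] [279. 217.]
scene chute_lip 0.76 [0.6192 0.2228 0.1239] [275. 205.]
scene chute_lip 0.38 [ 0.5179  0.578  -0.0015] [180. 170.]
scene lid_hood 0.61 [0.6093 0.2176 0.1647] [275. 200.]
scene lever_pad 0.68 [0.5408 0.0458 0.1152] [298. 270.]
scene lever_pivot 0.9 [0.6666 0.1029 0.0745] [316. 233.]
scene lemon 0.81 [0.569  0.2122 0.1787] [265. 207.]
scene lemon 0.65 [ 0.4404  0.1016 -0.0007] [253. 293.]
scene lemon 0.5 [0.6995 0.4326 0.0009] [250. 169.]
scene ramekin 0.91 [ 0.4559  0.2193 -0.0014] [231. 259.]
scene mug 0.87 [ 0.6835  0.0576 -0.    ] [327. 252.]
scene teaspoon 0.53 [ 0.5154  0.5782 -0.0019] [180. 170.]
scene mill_1 0.83 [ 0.5965 -0.0021 -0.0045] [320. 287.]
top {'fx': 380.70064957033014, 'fy': 380.70064957033014, 'cx': 255.5675472433195, 'cy': 197.16466035208694} [0.5074 0.2705 1.1308]
top caddy 0.62 [ 0.6439  0.232  -0.0034] [279. 175.]
top caddy 0.52 [0.5698 0.2123 0.1796] [290. 195.]
top chute_lip 0.55 [0.6198 0.2241 0.1231] [284. 178.]
top chute_lip 0.52 [0.5357 0.0486 0.1159] [350. 209.]
top lid_hood 0.69 [0.61   0.2201 0.164 ] [286. 180.]
top lever_pad 0.82 [0.5331 0.0497 0.1192] [350. 210.]
top lemon 0.8 [ 0.6996  0.4305 -0.0025] [213. 157.]
top lemon 0.56 [0.5717 0.212  0.1818] [290. 195.]
top lemon 0.44 [ 0.4411  0.1011 -0.0013] [324. 243.]
top ramekin 0.59 [ 0.4568  0.2254 -0.0017] [282. 238.]
top teaspoon 0.49 [ 0.5205  0.5796 -0.0009] [163. 217.]
top mill_1 0.8 [ 0.5999 -0.0022 -0.0021] [358. 189.]
1.1 [0.184  0.5973 0.2226] [ 0.1489  0.9889  0.0001 -0.    ] 0.0872597015895038 [-0.231  -0.4043 -0.1118]
```

View pics/scene0.png

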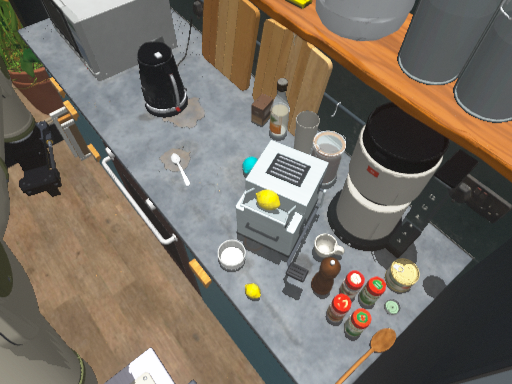

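```bash
python3 - <<'E'
from h import *
from scipy.spatial.transform import Rotation as R
im=cv2.imread("pics/top0.png"); 
cv2.imwrite("pics/crop0.png",cv2.resize(im[130:280,230:410],None,fx=4,fy=4,interpolation=cv2.INTER_CUBIC))
q=R.from_quat(r.read_state()["eef_rot"])
t=0.3
# tool z tilted ahead, tool y = +world y
z=np.array([np.sin(t),0,-np.cos(t)]);y=np.array([0,1,0]);x=np.cross(y,z)
G=R.from_matrix(np.c_[x,y,z]); print((G*q.inv()).as_rotvec())
# fit caddy pose
loc=np.array([[-.182,-.131],[-.182,-.131],[-.035,-.131],[-.034,0],[-.034,0],[-.045,0],[-.045,0],[0,0],[0,0]])
w=np.array([[.5408,.0458],[.5331,.0497],[.6666,.1029],[.6192,.2228],[.6198,.2241],[.6093,.2176],[.61,.2201],[.6513,.234],[.6439,.232]])
a=loc-loc.mean(0);b=w-w.mean(0)
th=np.arctan2((a[:,0]*b[:,1]-a[:,1]*b[:,0]).sum(),(a*b).sum());M=np.array([[np.cos(th),-np.sin(th)],[np.sin(th),np.cos(th)]])
o=w.mean(0)-M@loc.mean(0);print(th,o,"pad",M@loc[0]+o,"cheek corner",M@[-.12,-.065]+o,"boxcorner",M@[-.11,-.085]+o)
E
```

```text
[-0.0449231  -0.29779932  0.29654864]
0.40301704315689624 [0.65024905 0.23655183] pad [0.53420814 0.04466773] cheek corner [0.56535592 0.12969605] boxcorner [0.58239865 0.11522037]
```

View pics/crop0.png

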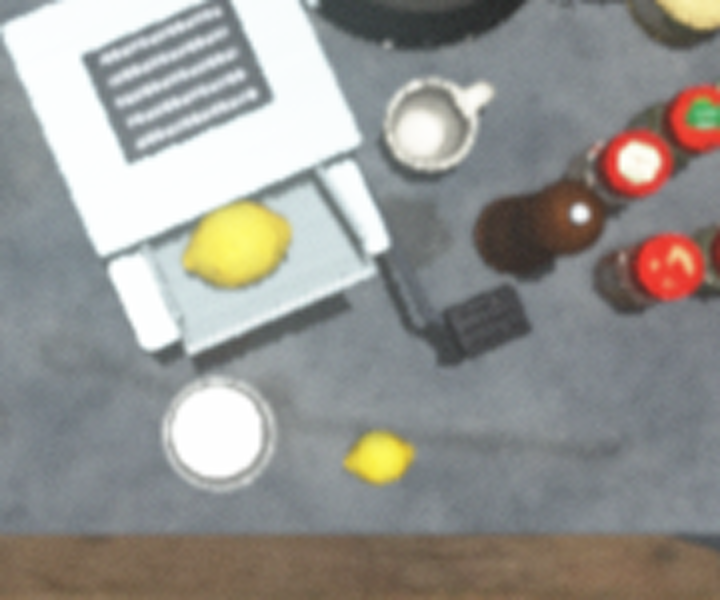

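Lemon candidates in the scene picture are the large yellow one on the chute (268,200), the small yellow one (253,292) and the turquoise one (250,166). The large one on the chute is meant. In the crop the ribbed black pad is at (487,320), which is top-camera pixel (352,210). It is clear of the front bar, the mill lies to its right, and the pose agrees with the geometry given. I'm approaching with the fingers shut, the tool's y axis along world y, and the body leaning back.

>>> {"api": "arm_command", "payload": {"xyz": [[0.01, -0.015, 0.03], [0.03, -0.045, 0.05], [0.05, -0.077, 0.06], [0.07, -0.109, 0.06], [0.09, -0.141, 0.06], [0.11, -0.173, 0.06], [0.13, -0.205, 0.06], [0.15, -0.237, 0.06], [0.17, -0.269, 0.06], [0.19, -0.301, 0.06], [0.21, -0.333, 0.06], [0.23, -0.365, 0.06], [0.25, -0.397, 0.06], [0.27, -0.429, 0.06], [0.29, -0.461, 0.06], [0.31, -0.493, 0.06], [0.325, -0.52, 0.06], [0.335, -0.54, 0.06], [0.342, -0.55, 0.05], [0.346, -0.552, 0.04]], "rot": [[-0.004, -0.03, 0.03], [-0.009, -0.06, 0.06], [-0.013, -0.09, 0.09], [-0.018, -0.12, 0.12], [-0.022, -0.15, 0.15], [-0.027, -0.18, 0.18], [-0.031, -0.21, 0.21], [-0.036, -0.24, 0.24], [-0.04, -0.27, 0.27], [-0.045, -0.298, 0.297], [-0.045, -0.298, 0.297], [-0.045, -0.298, 0.297], [-0.045, -0.298, 0.297], [-0.045, -0.298, 0.297], [-0.045, -0.298, 0.297], [-0.045, -0.298, 0.297], [-0.045, -0.298, 0.297], [-0.045, -0.298, 0.297], [-0.045, -0.298, 0.297], [-0.045, -0.298, 0.297]], "grip": 0}}

```text
time: 2.77
ee_pos: [0.5311, 0.0425, 0.2631]
eef_rot: [0.002, 0.989, 0.0, 0.15]
ft_force: [0.4, 0.4, -0.4]
width: 0.0002
grip_force: 0.0
```

>>> {"api": "arm_command", "payload": {"xyz": [[0, 0.001, -0.03], [0, 0.002, -0.06], [0, 0.002, -0.09], [0, 0.002, -0.115], [0, 0.002, -0.125], [0, 0.002, -0.125]], "rot": [[0, 0, 0], [0, 0, 0], [0, 0, 0], [0, 0, 0], [0, 0, 0], [0, 0, 0]]}}

```text
time: 3.27
ee_pos: [0.5283, 0.0468, 0.135]
eef_rot: [-0.0, 0.989, -0.001, 0.148]
ft_force: [-0.4, -0.8, -0.8]
width: 0.0007
grip_force: 0.0
```

```bash
python3 - <<'E'
from h import *
a=r.camera("scene"); 
a=cv2.resize(a[190:340,220:370],(600,600),interpolation=cv2.INTER_CUBIC)
b=r.camera("wrist")
for l in ("lever_pad","mill_1"):
    for c in ("wrist",):
        for d in r.spot_point(l,c)[:2]: print(l,round(d["conf"],2),W(c,d["at"]))
s=r.read_state(); print(s["time"],s["ee_pos"],s["ft_force"])
b=cv2.resize(b,(400,300)); p=np.zeros((600,800,3),np.uint8)
p[:400,:400]=cv2.resize(a,(400,400)); p[:300,400:]=b
cv2.imwrite("pics/near.png",p[:400,:,::-1])
E
```

```text
lever_pad 0.64 [0.53536456 0.04715828 0.11363638]
mill_1 0.87 [0.60314742 0.00291199 0.00229411]
3.4667 [0.53078871 0.04755671 0.13895667] [0.48137604 0.06943865 1.06789653]
```

View pics/near.png

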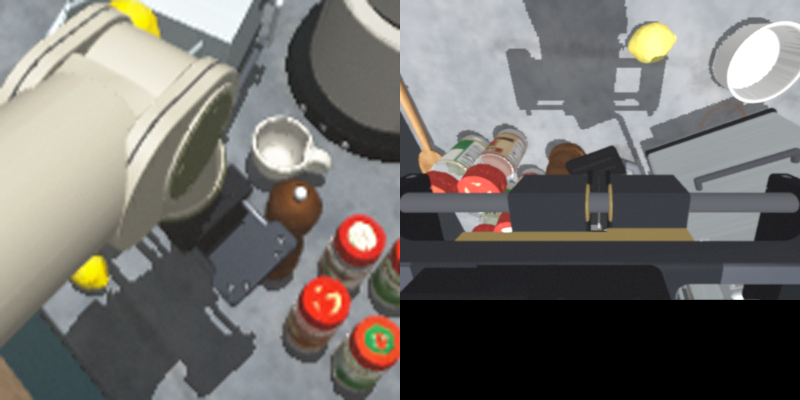

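The wrist view (right) shows the shut fingertips at (600,215) over the pad at (597,160), with the mill standing clear at (565,155). The detected pad centre, (0.535, 0.047, 0.114), agrees with the fit, so I'm pressing down.

>>> {"api": "arm_command", "payload": {"xyz": [[0, 0, -0.006], [0, 0, -0.012], [0, 0, -0.018], [0, 0, -0.024], [0, 0, -0.03], [-0.001, 0, -0.036], [-0.002, -0.001, -0.042], [-0.003, -0.001, -0.048], [-0.004, -0.001, -0.054], [-0.004, -0.002, -0.06], [-0.005, -0.002, -0.066], [-0.005, -0.002, -0.072], [-0.005, -0.002, -0.078], [-0.005, -0.002, -0.084], [-0.005, -0.002, -0.086], [-0.005, -0.002, -0.086]], "rot": [[0, 0, 0], [0, 0, 0], [0, 0, 0], [0, 0, 0], [0, 0, 0], [0, 0, 0], [0, 0, 0], [0, 0, 0], [0, 0, 0], [0, 0, 0], [0, 0, 0], [0, 0, 0], [0, 0, 0], [0, 0, 0], [0, 0, 0], [0, 0, 0]]}}

```text
time: 4.8
ee_pos: [0.5258, 0.0456, 0.052]
eef_rot: [-0.0, 0.989, 0.0, 0.15]
ft_force: [-9.0, 0.6, 23.1]
width: 0.0002
grip_force: 11.7
```

```bash
python3 - <<'E'
from h import *
a=r.camera("scene"); b=r.camera("top")
for c in ("scene","top"):
  for l in ("lemon","lid_hood"):
    for d in r.spot_point(l,c)[:3]: print(c,l,round(d["conf"],2),W(c,d["at"]))
s=r.read_state(); print(s["time"],s["ee_pos"],s["ft_force"])
cv2.imwrite("pics/down.png",np.hstack([cv2.resize(a[120:320,170:370],(400,400)),cv2.resize(b[110:310,200:400],(400,400))])[:,:,::-1])
E
```

```text
scene lemon 0.71 [0.71992935 0.30527617 0.01604334]
scene lemon 0.57 [0.68034563 0.05644755 0.00106511]
scene lemon 0.51 [ 0.59550407 -0.00475154 -0.00169018]
top lemon 0.89 [ 0.69571818  0.43302303 -0.00386227]
top lemon 0.44 [0.44205898 0.10789748 0.00162378]
top lid_hood 0.83 [0.65916582 0.24076067 0.28135978]
5.1 [0.52575151 0.04558122 0.05228389] [-7.85473574 -0.83854995 20.51833601]
```

View pics/down.png

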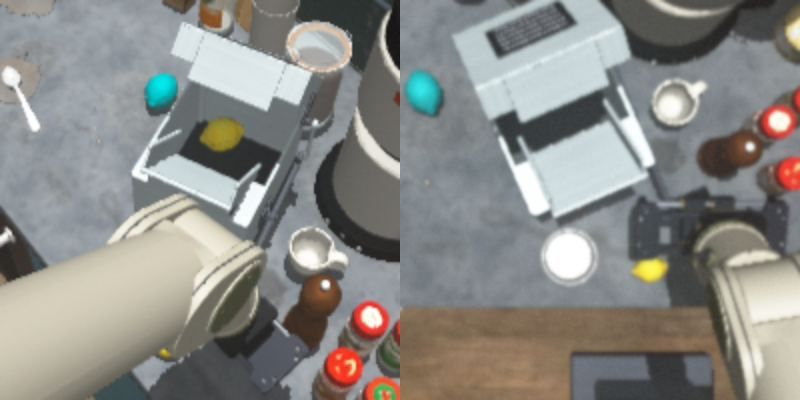

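The left view shows the lemon on the caddy's floor at (222,132) with the lid fully up. The hood edge is at 0.281 m, and 20 N at the fingertips means the lever is on its stop. I'll hold briefly, then let it up slowly.

>>> {"api": "arm_command", "payload": {"xyz": [[0, 0, 0], [0, 0, 0], [0, 0, 0], [0, 0, 0], [0, 0, 0], [0, 0, 0], [0, 0, 0.003], [0, 0, 0.006], [0, 0, 0.009], [0, 0, 0.012], [0, 0, 0.015], [0, 0, 0.018], [0, 0, 0.021], [0, 0, 0.024], [0, 0, 0.027], [0, 0, 0.03], [0, 0, 0.033], [0.001, 0, 0.036], [0.001, 0, 0.038], [0.001, 0, 0.04]], "rot": [[0, 0, 0], [0, 0, 0], [0, 0, 0], [0, 0, 0], [0, 0, 0], [0, 0, 0], [0, 0, 0], [0, 0, 0], [0, 0, 0], [0, 0, 0], [0, 0, 0], [0, 0, 0], [0, 0, 0], [0, 0, 0], [0, 0, 0], [0, 0, 0], [0, 0, 0], [0, 0, 0], [0, 0, 0], [0, 0, 0]]}}

```text
time: 6.77
ee_pos: [0.5264, 0.0455, 0.0921]
eef_rot: [-0.0, 0.989, 0.0, 0.15]
ft_force: [-1.2, -1.2, 3.0]
width: 0.0007
grip_force: 2.0
```

>>> {"api": "arm_command", "payload": {"xyz": [[0, 0, 0.002], [0, 0, 0.004], [0.001, 0, 0.006], [0.001, 0, 0.008], [0.001, 0, 0.01], [0.002, 0, 0.012], [0.002, 0, 0.014], [0.002, 0, 0.016], [0.003, 0, 0.018], [0.003, 0, 0.02], [0.003, 0, 0.022], [0.003, 0, 0.024], [0.004, 0, 0.026], [0.004, 0, 0.028], [0.004, 0, 0.03], [0.004, 0, 0.032], [0.004, 0, 0.034], [0.004, 0, 0.036], [0.004, 0, 0.038], [0.004, 0, 0.04]], "rot": [[0, 0, 0], [0, 0, 0], [0, 0, 0], [0, 0, 0], [0, 0, 0], [0, 0, 0], [0, 0, 0], [0, 0, 0], [0, 0, 0], [0, 0, 0], [0, 0, 0], [0, 0, 0], [0, 0, 0], [0, 0, 0], [0, 0, 0], [0, 0, 0], [0, 0, 0], [0, 0, 0], [0, 0, 0], [0, 0, 0]]}}

```text
time: 8.43
ee_pos: [0.5298, 0.0452, 0.1316]
eef_rot: [-0.0, 0.989, -0.0, 0.149]
ft_force: [-0.5, 0.2, 0.2]
width: 0.0003
grip_force: 0.0
```

Contact is off. I'll move clear and check.

>>> {"api": "arm_command", "payload": {"xyz": [[0, 0, 0.02], [-0.01, 0, 0.05], [-0.02, 0, 0.08], [-0.04, 0, 0.11], [-0.06, 0.0, 0.13], [-0.08, 0, 0.14], [-0.08, 0, 0.14], [-0.08, 0, 0.14]], "rot": [[0, 0, 0], [0, 0, 0], [0, 0, 0], [0, 0, 0], [0, 0, 0], [0, 0, 0], [0, 0, 0], [0, 0, 0]]}}

```text
time: 9.1
ee_pos: [0.45, 0.0454, 0.2723]
eef_rot: [-0.0, 0.989, 0.001, 0.15]
ft_force: [0.7, 0.3, -0.2]
width: 0.0003
grip_force: 0.0
```

```bash
python3 - <<'E'
from h import *
a=r.camera("scene"); b=r.camera("top")
for c in ("scene","top"):
  for l in ("lid_hood","lever_pad","mill_1","mug","ramekin"):
    for d in r.spot_point(l,c)[:1]: print(c,l,round(d["conf"],2),W(c,d["at"]))
s=r.read_state(); print(s["time"],s["ee_pos"],s["ft_force"])
cv2.imwrite("pics/end.png",np.hstack([cv2.resize(a[120:320,170:370],(400,400)),cv2.resize(b[110:310,200:400],(400,400))])[:,:,::-1])
E
```

```text
scene lid_hood 0.62 [0.60990625 0.2206318  0.16819119]
scene lever_pad 0.78 [0.53840653 0.04957814 0.12085519]
scene mug 0.92 [ 0.67934148  0.05691681 -0.00163332]
top lid_hood 0.6 [0.60699825 0.21865522 0.16416421]
top lever_pad 0.59 [0.53349169 0.04794087 0.11747836]
top mill_1 0.92 [ 0.5992895  -0.0032201  -0.00162387]
top mug 0.96 [ 0.68468501  0.06077082 -0.00246626]
top ramekin 0.75 [ 0.45487304  0.22528197 -0.00144575]
9.7 [0.45000471 0.04532943 0.27143674] [ 0.21973896 -0.82339976 -0.39101148]
```

View pics/end.png

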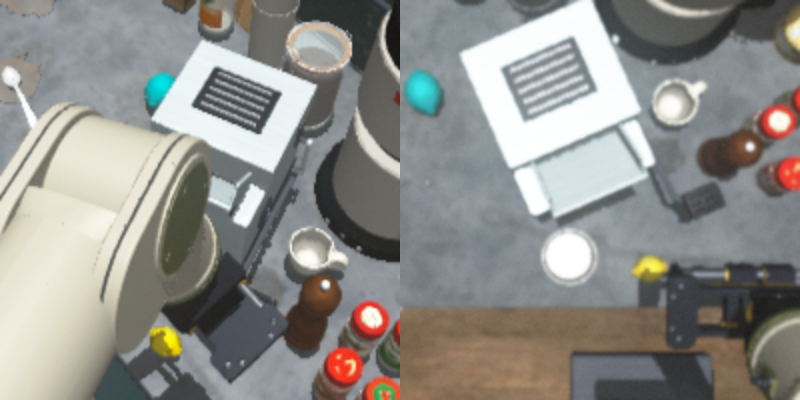

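The top view (right) shows the lid shut at (550,80), the chute empty at (590,175), the pad up at (705,200), and the other things where they stood.

```bash
python3 -c "
from bench import r
print(r.close_job())"
```

```text
the job is handed in; nothing more can be done
None
```

The job is handed in at about 10 s: the lemon dropped into the caddy, the lever was let up slowly so the lid shut without slamming, and the arm is clear with the mill, mug and ramekin measured where they stood (the teaspoon was not re-measured); no verdict was returned.

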